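Reset the tripped breaker under the push-latch cover

ROBOT

A 6-joint arm with a two-finger parallel gripper is mounted at the origin on a cart in front of the work surface, level with it; the furniture and walls round the work are solid. World frame = base frame: x ahead of the robot, y to its left, z up, the work surface at z = 0. Lengths are in m, angles in rad, forces in N, time in s.
With the tool pointing down it reaches from about 0.25 to 0.725 m from the base axis. Payload 4 kg.
Tool frame: the origin (TCP) lies at the very end of the fingers, on their centre line; the grasp point (between the pads) lies 19 mm behind it (bot.pinch_z is the distance from the TCP to the grasp point, in m); z points along the fingers, x is the direction in which the jaws open and shut, and the axes are right-handed (so a half turn about z gives the same grasp; the last joint's range is limited). The gripper opens to 85 mm and grips with 20 to 120 N. Pads are 22 mm wide; open, the fingers measure 114 mm over their backs; the gripper's body (76 mm by 85 mm) begins 54 mm behind the grasp point. The pads swing forward as they close: fully open they stand 13 mm farther back than shut.
Start: joints at [-1.176, 0.241, 0.005, 1.335, 0, 1.571], TCP at [0.192, -0.462, 0.231] pointing down, gripper open.
Joint ranges: [-2.72, 2.72], [-1.05, 1.87], [-1.09, 1.28], [-1.99, 2.15], [-1.42, 1.44], [-3.14, 3.14]. Speed limits (rad/s): [2.79, 2.79, 3.14, 3.14, 3.14, 3.14].

INTERFACE

Orientations are given as a unit quaternion [x, y, z, w].
In Python, from workcell import bot gives the robot as it stands. The module is installed in compiled form; this text tells all that it offers.
- The arm moves only by the shell command python3 -m inch 'ROWS'. ROWS is JSON, a list of rows, each a list of 7 numbers: the shift along the tool's x, y, z scaled (see below), then the turn, a rotation vector about the tool's x, y, z scaled (see below), then the gripper command: -1 is fully open, 1 is shut, values between are in proportion. In form: [[x, y, z, wx, wy, wz, gripper], ...]. A call has exactly 8 rows; each row shifts and turns the commanded pose from where the row before left it, along the tool's axes as they then stand; what a row does not reach is not made up. The controller multiplies each number of a shift by 2.5 cm and each number of a turn by 180 degrees. A row lasts 1/10 s, in which the tool goes at most 50 mm and 8.59 degrees, less where a joint would pass 70% of its speed; a pose out of reach is approached as far as the arm can. A call with a number of a shift or a turn outside -1 to 1 is refused whole. A call with a gripper value outside its range is refused whole. The fingers move at their own pace and stop on an object; the grip force is fixed at half the most. Time passes only in rows, so rows that do not move let the fingers close, or fill a call up. It gives the time, the measured TCP pose, the force and the opening at its end, in the units of the state.
- bot.get_obs(): the state, without advancing time (a new reading comes with each control period).
- bot.camera(name): name is "scene" or "top" or "wrist"; returns (picture, depth): 400x640x3 uint8, blue, green, red; 400x640 float32, m along the optical axis (not along the pixel's ray), 0 where there is no reading.
- bot.get_calibration(name): a dict with "vfov" (degrees; the focal length in pixels is half the picture's height over the tangent of half this angle, whatever the lens; pixels are square), "cx", "cy" (the principal point, pixels), "dist_coeffs" ([k1, k2, p1, p2, k3] as OpenCV has them; the pictures are not rectified), "R" (3x3) and "t" (3): a world point X has camera coordinates R X + t. Camera axes: x right, y down, z forward; pixel columns grow to the right and rows downward; lengths in m; the calibration is good to about 2 mm. A picture is of the moment at which its call begins: read the wrist's pose just before it. get_calibration takes no time and is no camera call; for the wrist camera it gives the pose at the moment of the call.
- bot.job_done(): hands the job in, once; it reports no verdict.
The state is a dict: "clock": time; "joint_pos": joint angles; "joint_vel": joint speeds; "tau": joint torques, N m; "eef_pos": TCP position; "tool_rot": TCP orientation; "ft_force": force on the tool from outside, world axes, zero at the start; "ft_torque": the same for the moment, N m; "grip_width": finger opening in m.
Only numpy, scipy, OpenCV 4.12 (cv2) and the standard library are available. Lean on these libraries where they do the work, as an engineer would, in place of code of your own. Each camera call takes 0.05 s, during which the arm holds its last target.

TASK

One of the three breakers in the bench power box has tripped: its lever leans towards the front of the box, the other two to the rear. Press the pad at the front of the smoked cover to pop its push-latch and let it swing wide open, push the tripped lever fully over to on, then swing the cover down and press the pad again so that it stays latched shut. Nothing needs picking up: leave the other two breakers on, and the jar, the bead box and the pliers beside the box where they are.

Things in the scene. Friction and masses are not known exactly. Their poses are not given: they have to be found in the camera images.
- power_box: grey wedge-shaped power box, 190 x 240 mm, fixed to the counter. Origin: centre of its underside. x points from its front to its rear, z up. Its panel slopes up to the rear at 0.16 rad, 68 mm above the counter over the origin. Cover shut: outer face 87 mm high at the front edge, 104 mm at the hinge; wide open, its edge stands 206 mm high. A tall screen stands left of the box, near the arm's start.
- cover (a joint): smoked clear cover, 206 mm wide, 112 mm from hinge to front edge, hinged at the rear. About 0.01 = latched shut, grows as it opens, stop at 2.1 rad (leaning 0.37 rad back past upright). A spring opens it. Pressed beyond shut it has a stop at -0.07. Push-push latch: shut, a press past -0.04 and release lets it swing open in 2 s; open, a press to the stop and release leaves it latched. 4 N at the pad, 10 N is ample.
- press_pad (a point): centre of the top of the dark ribbed press pad (20 x 46 mm) on the cover, 95 mm from the hinge axis. Turns with the cover: x points along the cover towards the hinge, y along the hinge axis, z out of the cover's outer face.
- cover_edge (a point): middle of the cover's free front edge on its outer face, 112 mm from the hinge axis; same axes as press_pad. The cover's rim reaches 18 mm inward from the outer face.
- cover_hinge (a point): middle of the cover's hinge axis, fixed to the box, 2 mm below the cover's outer face. Axes as the box.
- lever_a (a joint): lever angle of the tripped breaker, which may hang at any of the three places. 0 = off (lever leans to the box's front), 0.52 = on (leans to the rear), with a stop at each; it snaps past the middle, 3 to 6 N at the tip. The pivot axis runs along the box's y, 31 mm below the tip.
- lever_b (a joint): lever angle of a breaker that is on and must stay on. 0 = off (lever leans to the box's front), 0.52 = on (leans to the rear), with a stop at each; it snaps past the middle, 3 to 6 N at the tip. The pivot axis runs along the box's y, 31 mm below the tip.
- lever_c (a joint): lever angle of a breaker that is on and must stay on. 0 = off (lever leans to the box's front), 0.52 = on (leans to the rear), with a stop at each; it snaps past the middle, 3 to 6 N at the tip. The pivot axis runs along the box's y, 31 mm below the tip.
- lever_a_tip (a point): middle of the top end of the black lever of the tripped breaker, which may hang at any of the three places. The lever is 18 mm wide (box y), 6 mm thick and stands 12 mm out of the breaker's ivory face; its tip swings 16 mm along the sloping panel. Neighbouring levers are 56 mm apart. A rim 8 mm high round the panel stays below the breakers' faces.
- lever_b_tip (a point): middle of the top end of the black lever of a breaker that is on and must stay on. The lever is 18 mm wide (box y), 6 mm thick and stands 12 mm out of the breaker's ivory face; its tip swings 16 mm along the sloping panel. Neighbouring levers are 56 mm apart. A rim 8 mm high round the panel stays below the breakers' faces.
- lever_c_tip (a point): middle of the top end of the black lever of a breaker that is on and must stay on. The lever is 18 mm wide (box y), 6 mm thick and stands 12 mm out of the breaker's ivory face; its tip swings 16 mm along the sloping panel. Neighbouring levers are 56 mm apart. A rim 8 mm high round the panel stays below the breakers' faces.
- jar: loose empty white jar, 67 mm wide, 85 mm high, standing right of the box. Origin: centre of its underside. Leave it.
- pliers: loose flat-nose pliers with red handles, 45 x 138 x 12 mm, lying left of the box. Origin: centre of the underside, y along them. Leave them.
- bead_box: loose clear round box of gold beads, 60 mm wide, 44 mm high, standing right of the box. Origin: centre of its underside. Leave it.

How it is judged:
By the outcome, as a careful person would: the job done as asked, in the order asked, and still so for the second after the job is handed in, with the robot touching nothing.
It also fails if it takes over 54 s, if anything falls off the work surface, if the arm or the gripper's body presses on something with over 40 N, if the wrist force passes 120 N, or if a joint passes its speed limit or range.

## Working session

There is one attempt and no reset: what is moved stays moved. The work goes in short steps, Python scripts to look and compute and a shell command to move; the robot and the scene stay as the last step left them, time stands still between calls to the robot, and variables do not carry over. Pictures are saved under pics/ and viewed, and the job is handed in when it is done.

```bash
mkdir -p pics; python3 - <<'E'
from workcell import bot
import cv2,numpy as np
for n in ["scene","top"]:
    p,d=bot.camera(n); cv2.imwrite(f"pics/{n}0.png",p); np.save(f"{n}0.npy",d)
    c=bot.get_calibration(n); print(n,c)
o=bot.get_obs(); print(o)
E
```

```text
scene {'vfov': 50.526494788652585, 'cx': 320.5447645878541, 'cy': 198.89680018751682, 'dist_coeffs': array([-0.06753075,  0.        ,  0.        ,  0.        ,  0.        ]), 'R': array([[ 0.84842049, -0.52911003, -0.01500833],
       [-0.24991359, -0.37541617, -0.89252781],
       [ 0.46661104,  0.76098967, -0.45074256]]), 't': array([-0.54280437,  0.09384459,  0.95163846])}
top {'vfov': 52.88709059357069, 'cx': 313.4310160474864, 'cy': 201.08981822964034, 'dist_coeffs': array([-0.03196996,  0.        ,  0.        ,  0.        ,  0.        ]), 'R': array([[-0.01106398, -0.9999343 ,  0.0029974 ],
       [-0.98879729,  0.01049443, -0.14889523],
       [ 0.14885399, -0.00461119, -0.98884843]]), 't': array([-0.30018288,  0.4816583 ,  0.98550654])}
{'clock': 0.1, 'joint_pos': array([-1.17594131e+00,  2.41336555e-01,  3.85301591e-03,  1.33520048e+00,
       -3.64420706e-06,  1.57081562e+00]), 'joint_vel': array([-3.49068958e-05, -2.62687370e-03,  4.51387024e-03,  7.51961718e-04,
        4.22467864e-04,  6.39212415e-05]), 'tau': array([-6.13948419e-05, -3.73137689e+01,  2.53009808e+01,  1.08096533e-02,
        6.53705774e-05, -9.91147218e-07]), 'eef_pos': array([ 0.19211735, -0.46100154,  0.23050026]), 'tool_rot': array([ 8.32062297e-01, -5.54681389e-01, -7.86361234e-04, -5.22003746e-04]), 'ft_force': array([-0.13733447, -0.63959762,  0.11543417]), 'ft_torque': array([-0.00188533,  0.02808428,  0.05079442]), 'grip_width': 0.08538020036465385}
```

View pics/scene0.png

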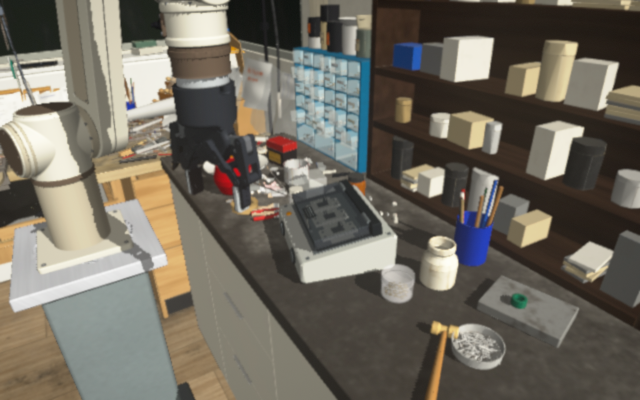

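View pics/top0.png

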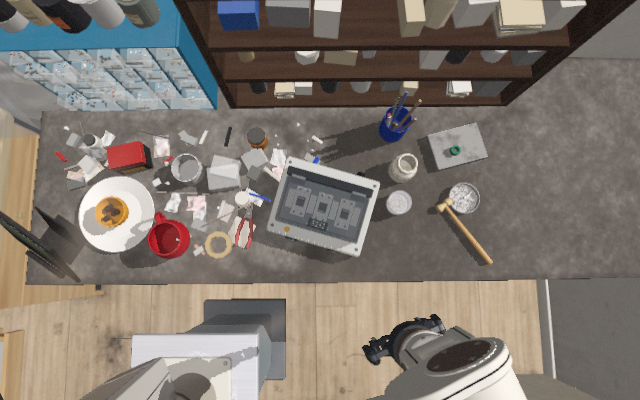

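```bash
python3 - <<'E'
import cv2,numpy as np
p=cv2.imread("pics/top0.png"); cv2.imwrite("pics/top0z.png",cv2.resize(p[140:270,230:420],None,fx=4.2,fy=4.2,interpolation=cv2.INTER_CUBIC))
p=cv2.imread("pics/scene0.png"); cv2.imwrite("pics/scene0z.png",cv2.resize(p[160:290,240:430],None,fx=4.2,fy=4.2,interpolation=cv2.INTER_CUBIC))
E
```

```text
(no output)
```

View pics/top0z.png

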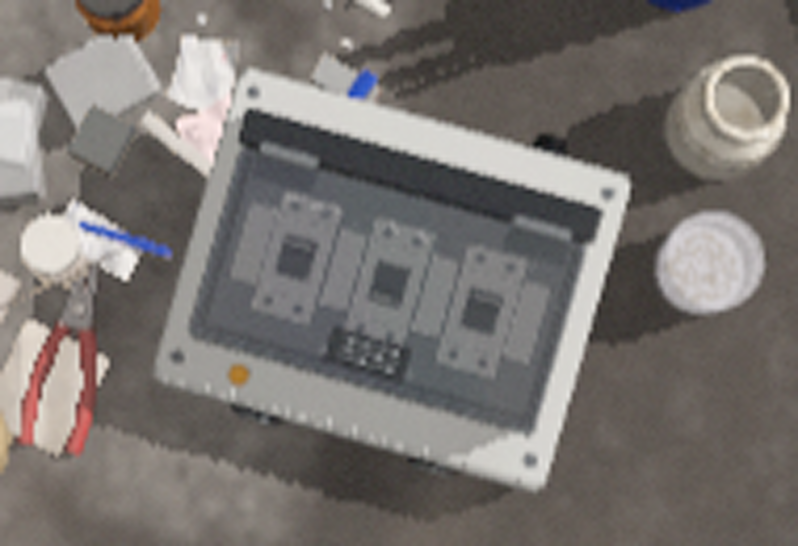

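View pics/scene0z.png

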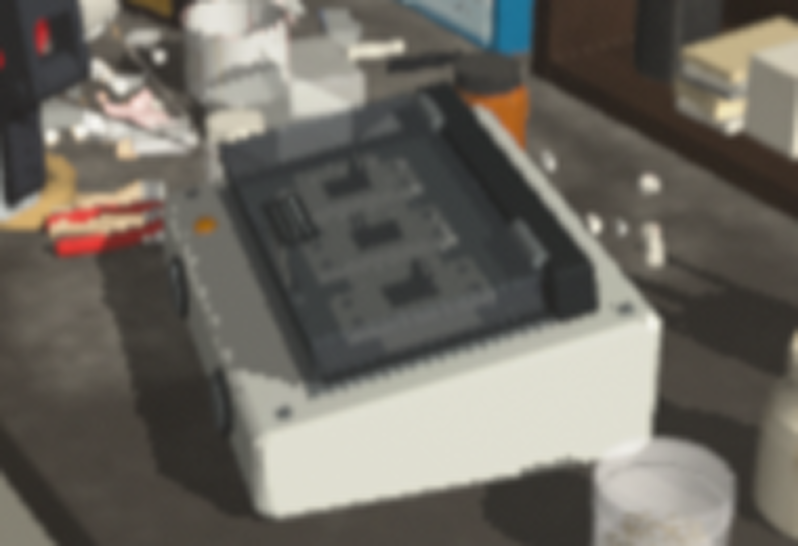

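```bash
cat > h.py <<'E'
import cv2,numpy as np
from scipy.spatial.transform import Rotation as Ro
from workcell import bot
def K(c):
    f=200/np.tan(np.radians(c['vfov']/2)); return np.array([[f,0,c['cx']],[0,f,c['cy']],[0,0,1.]])
def proj(c,X):
    X=np.atleast_2d(X).astype(float)
    return cv2.projectPoints(X,cv2.Rodrigues(c['R'])[0],c['t'],K(c),c['dist_coeffs'])[0][:,0]
def ray(c,px):
    u=cv2.undistortPoints(np.array([[px]],float),K(c),c['dist_coeffs'])[0,0]
    d=c['R'].T@np.r_[u,1]; o=-c['R'].T@c['t']; return o,d
def atz(c,px,z):
    o,d=ray(c,px); return o+d*(z-o[2])/d[2]
E
python3 - <<'E'
from h import *
from scipy.optimize import least_squares
ct=bot.get_calibration('top'); cs=bot.get_calibration('scene')
zt=lambda x:.068+np.tan(.16)*x
L=np.array([[.095,.12,zt(.095)],[.095,-.12,zt(.095)],[-.095,-.12,zt(-.095)],[-.095,.12,zt(-.095)]])
pt=np.array([[245,70],[630,178],[545,490],[157,380]])/4.2+[230,140]
ps=np.array([[660,325],[258,435]])/4.2+[240,160]
def W(p,X): 
    c,s=np.cos(p[2]),np.sin(p[2]); return X@np.array([[c,s,0],[-s,c,0],[0,0,1]])+[p[0],p[1],0]
f=lambda p:np.r_[(proj(ct,W(p,L))-pt).ravel(),(proj(cs,W(p,L[1:3]))-ps).ravel()*.7]
r=least_squares(f,[.5,0,0]); print(r.x,np.round(r.fun,1))
p=r.x
for n,px,z in [('pad',(367,352),.0925),('pad',(367,352),.0895),('hingeL',(290,155),.104),('hingeR',(543,228),.104),('levL',(296,258),.085),('levM',(390,283),.085),('levR',(484,310),.085)]:
    w=atz(ct,np.array(px)/4.2+[230,140],z); d=w-[p[0],p[1],0]; c,s=np.cos(p[2]),np.sin(p[2])
    print(n,w,'box',c*d[0]+s*d[1],-s*d[0]+c*d[1])
o=bot.get_obs();print(Ro.from_quat(o['tool_rot']).as_matrix())
cw=bot.get_calibration('wrist');Rt=Ro.from_quat(o['tool_rot']).as_matrix();print('cam in tool',Rt.T@(-cw['R'].T@cw['t']-o['eef_pos']),cw['R']@Rt,cw['vfov'])
E
```

```text
[ 0.46029998 -0.33054594 -0.28723606] [-0.9 -1.   1.7 -0.6  0.5  0.7 -0.8  0.2  0.3 -1.8 -1.2  1.2]
pad [ 0.41515119 -0.31392341  0.0925    ] box -0.0480082670463644 0.003150743715414137
pad [ 0.41543059 -0.31396505  0.0895    ] box -0.047728522325442155 0.0031899643041342143
hingeL [ 0.52712031 -0.27129314  0.104     ] box 0.0472962698880235 0.07575562722446992
hingeR [ 0.48343207 -0.41436711  0.104     ] box 0.04593113792077875 -0.07383367809922103
levL [ 0.47058099 -0.27381341  0.085     ] box -0.0062126683119999755 0.057320869049502704
levM [ 0.45547773 -0.32774485  0.085     ] box -0.005418235554162064 0.001320173612361929
levR [ 0.43927545 -0.38144412  0.085     ] box -0.0057435796230717925 -0.05476921450569818
[[ 3.84655876e-01 -9.23059762e-01 -7.29511542e-04]
 [-9.23058121e-01 -3.84656567e-01  1.74103915e-03]
 [-1.88769459e-03  3.68061270e-06 -9.99998218e-01]]
cam in tool [ 0.0005318  -0.06774661 -0.14284858] [[ 9.99999783e-01  2.93673781e-04  5.89900742e-04]
 [-1.22766417e-04  9.62556388e-01 -2.71081510e-01]
 [-6.47422259e-04  2.71081379e-01  9.62556215e-01]] 67.04040040932782
```

```bash
python3 - <<'E'
from h import *
H=np.full((60,80),-9.)
for n in ['top','scene']:
    c=bot.get_calibration(n); d=np.load(n+'0.npy'); k=K(c)
    v,u=np.mgrid[0:400,0:640]; m=d>0
    uv=np.stack([u[m],v[m]],1).astype(float)[:,None]
    n2=cv2.undistortPoints(uv,k,c['dist_coeffs'])[:,0]
    X=(np.c_[n2,np.ones(len(n2))]*d[m][:,None]-c['t'])@c['R']
    np.save(n+'X.npy',X)
    i=((X[:,0]+.2)/.02).astype(int); j=((X[:,1]+.9)/.02).astype(int)
    ok=(i>=0)&(i<60)&(j>=0)&(j<80)
    np.maximum.at(H,(i[ok],j[ok]),X[ok,2])
im=np.clip(H*255/.6,0,255).astype(np.uint8)[::-1,::-1]
im=cv2.resize(cv2.applyColorMap(im,2),None,fx=10,fy=10,interpolation=0)
cv2.imwrite('pics/hm.png',im)
E
```

```text
(no output)
```

View pics/hm.png

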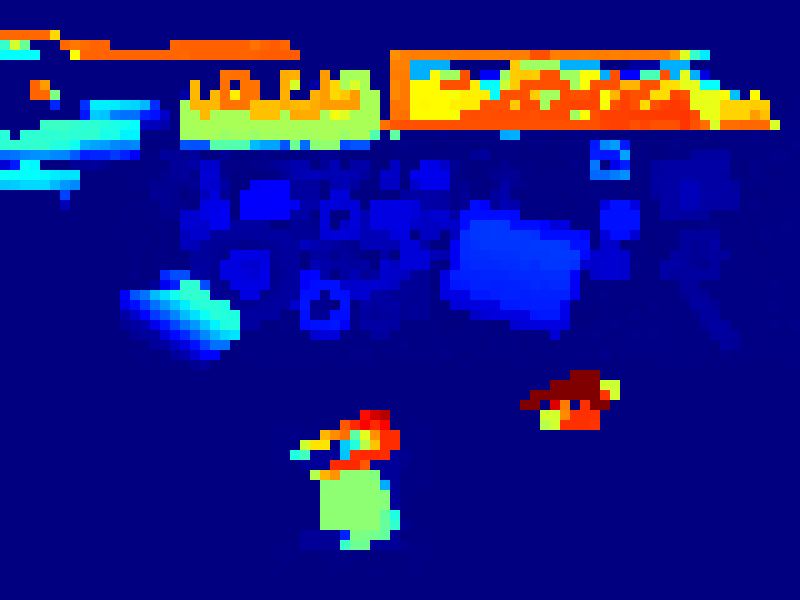

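```bash
python3 -m inch '[[0,0,0,0,0,-0.046,1],[0,0,0,0,0,-0.046,1],[0,0,0,0,0,-0.046,1],[0,0,0,0,0,-0.046,1],[0,0,0,0,0,-0.046,1],[0,0,0,0,0,-0.046,1],[0,0,0,0,0,-0.046,1],[0,0,0,0,0,-0.046,1]]'; python3 -m inch '[[0,0,0,0,0,-0.046,1],[0,0,0,0,0,-0.046,1],[0,0,0,0,0,-0.046,1],[0,0,0,0,0,-0.046,1],[0,0,0,0,0,-0.046,1],[0,0,0,0,0,-0.046,1],[0,0,0,0,0,-0.046,1],[0,0,0,0,0,-0.046,1]]'
cat >> h.py <<'E'
P=np.array([.4603,-.3305,-.2872])
def box2w(b):
    c,s=np.cos(P[2]),np.sin(P[2]); return np.array([P[0]+c*b[0]-s*b[1],P[1]+s*b[0]+c*b[1],b[2]])
def w2box(w):
    c,s=np.cos(P[2]),np.sin(P[2]); d=np.array(w)[:2]-P[:2]; return np.array([c*d[0]+s*d[1],-s*d[0]+c*d[1],w[2]])
def st():
    o=bot.get_obs(); R=Ro.from_quat(o['tool_rot']).as_matrix()
    c,s=np.cos(P[2]),np.sin(P[2]); B=np.array([[c,s,0],[-s,c,0],[0,0,1]])
    print('t',o['clock'],'box',np.round(w2box(o['eef_pos']),4),'F',np.round(B@o['ft_force'],1),'grip',round(o['grip_width'],4))
    Rd=np.array([[0,1,0],[1,0,0],[0,0,-1.]]) # tool in box desired
    err=Ro.from_matrix((B@R).T@Rd).as_rotvec(); print('turn needed (units)',np.round(err/np.pi,4),'j',np.round(o['joint_pos'],2))
    return o,R
def need(b):
    o,R=st(); d=R.T@(box2w(b)-o['eef_pos'])/.025; print('shift units',np.round(d,2))
E
python3 -c "
from h import *
need([-.048,0,.15])"
```

```text
clock: 0.9
eef_pos: [0.1921, -0.4612, 0.2308]
tool_rot: [1.0, -0.007, -0.0, -0.001]
ft_force: [0.2, -0.5, 0.6]
grip_width: -0.0003
clock: 1.7
eef_pos: [0.1922, -0.4612, 0.2308]
tool_rot: [0.841, 0.541, 0.0, -0.001]
ft_force: [-0.2, 0.4, -0.0]
grip_width: 0.0
t 1.7 box [-0.2201 -0.2013  0.2308] F [-0.3  0.3 -0. ] grip 0.0
turn needed (units) [-0.0003 -0.0003 -0.045 ] j [-1.18  0.24  0.    1.34 -0.   -0.75]
shift units [8.94 5.68 3.23]
```

```bash
python3 -m inch '[[0,0,0,0,0,-0.045,1],[0.9,0.75,0,0,0,0,1],[0.9,0.75,0,0,0,0,1],[0.9,0.75,0,0,0,0,1],[0.9,0.75,0,0,0,0,1],[0.9,0.75,0.4,0,0,0,1],[0.9,0.75,0.4,0,0,0,1],[0.9,0.75,0.4,0,0,0,1]]'; python3 -m inch '[[0.8,0.75,0.4,0,0,0,1],[0.6,0.6,0.4,0,0,0,1],[0.35,0.28,0.4,0,0,0,1],[0,0,0.4,0,0,0,1],[0,0,0,0,0,0,1],[0,0,0,0,0,0,1],[0,0,0,0,0,0,1],[0,0,0,0,0,0,1]]'
python3 -c "
from h import *
need([-.048,0,.1])
p,d=bot.camera('wrist'); cv2.imwrite('pics/w1.png',p); np.save('w1.npy',d)
for b in [[-.048,0,.092],[-.065,.1,.087],[-.065,-.1,.087],[.047,.1,.104],[.047,-.1,.104],[.09,.115,.08],[.09,-.115,.08]]:
  print(b,proj(bot.get_calibration('wrist'),box2w(b)))
"
```

```text
clock: 2.5
eef_pos: [0.3642, -0.3477, 0.2006]
tool_rot: [0.803, 0.596, -0.0, -0.0]
ft_force: [0.3, 0.2, 0.3]
grip_width: 0.0001
clock: 3.3
eef_pos: [0.4149, -0.3194, 0.1621]
tool_rot: [0.803, 0.596, 0.0, 0.001]
ft_force: [0.4, 0.0, 0.1]
grip_width: -0.0001
t 3.3 box [-0.0467 -0.0022  0.1621] F [0.4 0.2 0.1] grip -0.0001
turn needed (units) [ 0.0004  0.0002 -0.0023] j [-0.66  0.33 -0.06  1.18 -0.   -0.36]
shift units [ 0.09 -0.06  2.48]
[-0.048, 0, 0.092] [[326.91410372 210.82734417]]
[-0.065, 0.1, 0.087] [[462.40531708 185.85413566]]
[-0.065, -0.1, 0.087] [[191.35911892 187.81360988]]
[0.047, 0.1, 0.104] [[455.42148282 330.38522044]]
[0.047, -0.1, 0.104] [[199.97433528 331.97122974]]
[0.09, 0.115, 0.08] [[455.67562929 352.66828487]]
[0.09, -0.115, 0.08] [[199.20800644 354.22506453]]
```

View pics/w1.png

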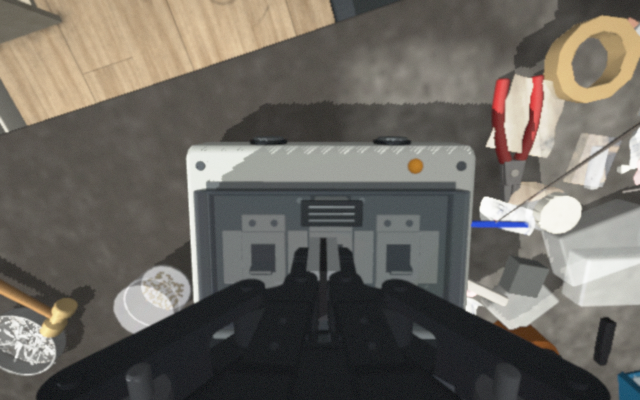

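```bash
sed -i 's/^P=.*/P=np.array([.4611,-.3276,-.2872])/' h.py; python3 -m inch '[[0.1,-0.03,0.5,0,0,-0.002,1],[0.1,-0.03,0.6,0,0,0,1],[0,0,0.6,0,0,0,1],[0,0,0.5,0,0,0,1],[0,0,0.3,0,0,0,1],[0,0,0.1,0,0,0,1],[0,0,0,0,0,0,1],[0,0,0,0,0,0,1]]'
python3 -c "
from h import *
need([-.048,0,.09])"
```

```text
clock: 4.15
eef_pos: [0.4155, -0.3137, 0.097]
tool_rot: [0.801, 0.599, 0.0, 0.001]
ft_force: [1.3, -0.0, -0.2]
grip_width: -0.0003
t 4.15 box [-0.0476  0.0004  0.097 ] F [ 1.3  0.4 -0.2] grip -0.0003
turn needed (units) [0.0004 0.0001 0.    ] j [-0.65  0.38 -0.17  1.02  0.   -0.36]
shift units [-0.02 -0.01  0.28]
```

```bash
python3 -m inch '[[0,0,0.06,0,0,0,1],[0,0,0.06,0,0,0,1],[0,0,0.06,0,0,0,1],[0,0,0.06,0,0,0,1],[0,0,0.04,0,0,0,1],[0,0,0,0,0,0,1],[0,0,0,0,0,0,1],[0,0,0,0,0,0,1]]'
python3 -c "
from h import *
st()"
```

```text
clock: 4.95
eef_pos: [0.4156, -0.3136, 0.0896]
tool_rot: [0.801, 0.599, 0.0, 0.001]
ft_force: [1.9, 0.6, 2.6]
grip_width: 0.0
t 4.95 box [-0.0476  0.0005  0.0896] F [1.6 1.1 2.6] grip 0.0
turn needed (units) [0.0004 0.0001 0.0001] j [-0.65  0.39 -0.18  1.    0.   -0.36]
```

```bash
python3 -m inch '[[0,0,0.05,0,0,0,1],[0,0,0.05,0,0,0,1],[0,0,0.05,0,0,0,1],[0,0,0.05,0,0,0,1],[0,0,0,0,0,0,1],[0,0,0,0,0,0,1],[0,0,0,0,0,0,1],[0,0,0,0,0,0,1]]'
python3 -c "
from h import *
st()"
```

```text
clock: 5.75
eef_pos: [0.4156, -0.3137, 0.085]
tool_rot: [0.801, 0.599, 0.0, 0.001]
ft_force: [0.9, -0.1, 6.8]
grip_width: -0.0002
t 5.75 box [-0.0476  0.0005  0.085 ] F [0.9 0.2 6.8] grip -0.0002
turn needed (units) [0.0004 0.0001 0.0001] j [-0.65  0.39 -0.19  0.99  0.   -0.36]
```

```bash
python3 -m inch '[[0,0,0.06,0,0,0,1],[0,0,0.06,0,0,0,1],[0,0,0,0,0,0,1],[0,0,0,0,0,0,1],[0,0,-0.2,0,0,0,1],[0,-0.3,-0.7,0,0,0,1],[0,-1,-0.5,0,0,0,1],[0,-1,-0.5,0,0,0,1]]';python3 -m inch '[[0,-1,-0.4,0,0,0,1],[0,-0.8,-0.4,0,0,0,1],[0,-0.4,-0.4,0,0,0,1],[0,0,-0.4,0,0,0,1],[0,0,0,0,0,0,1],[0,0,0,0,0,0,1],[0,0,0,0,0,0,1],[0,0,0,0,0,0,1]]'
python3 -c "
from h import *
st()
p,d=bot.camera('wrist'); cv2.imwrite('pics/w2.png',p); np.save('w2.npy',d)
"
```

```text
clock: 6.55
eef_pos: [0.3582, -0.2961, 0.128]
tool_rot: [0.801, 0.599, -0.001, -0.002]
ft_force: [0.3, 0.1, 0.7]
grip_width: 0.0001
clock: 7.35
eef_pos: [0.3074, -0.2814, 0.1681]
tool_rot: [0.801, 0.599, -0.0, -0.001]
ft_force: [-0.0, 0.6, 0.3]
grip_width: 0.0
t 7.35 box [-0.1605  0.0008  0.1681] F [-0.2  0.6  0.3] grip 0.0
turn needed (units) [-0.0004 -0.0002  0.0002] j [-0.74  0.12 -0.31  1.14  0.   -0.45]
```

View pics/w2.png

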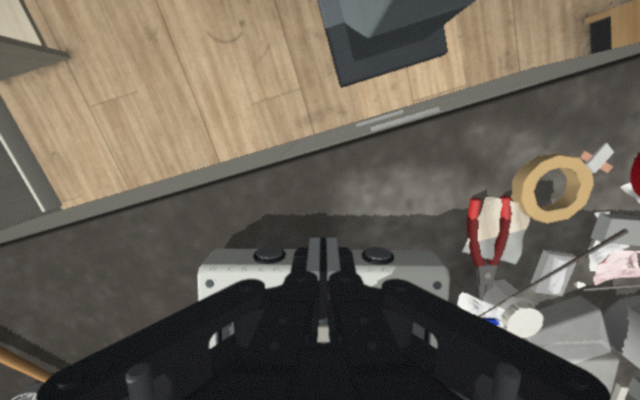

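```bash
python3 - <<'E'
from h import *
for n in ['scene','top']:
    p,d=bot.camera(n); cv2.imwrite(f'pics/{n}2.png',p); np.save(n+'2.npy',d)
a=cv2.imread('pics/scene2.png')[130:290,240:430]; b=cv2.imread('pics/top2.png')[130:290,230:420]
cv2.imwrite('pics/c2.png',cv2.resize(np.hstack([a,b]),None,fx=2.1,fy=2.1*1.0,interpolation=cv2.INTER_CUBIC))
cv2.imwrite('pics/b2.png',cv2.resize(b,None,fx=4.2,fy=3.7,interpolation=cv2.INTER_CUBIC))
E
```

```text
(no output)
```

View pics/c2.png

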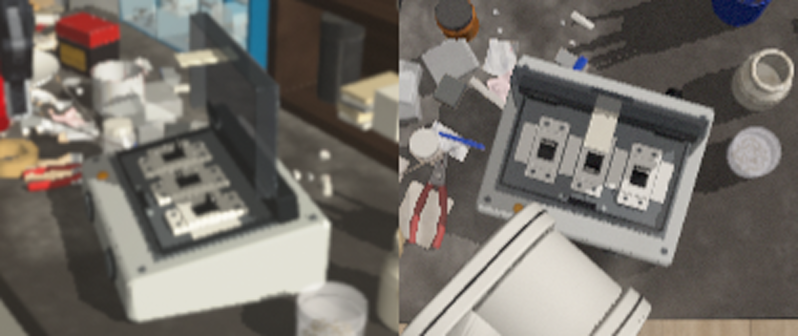

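View pics/b2.png

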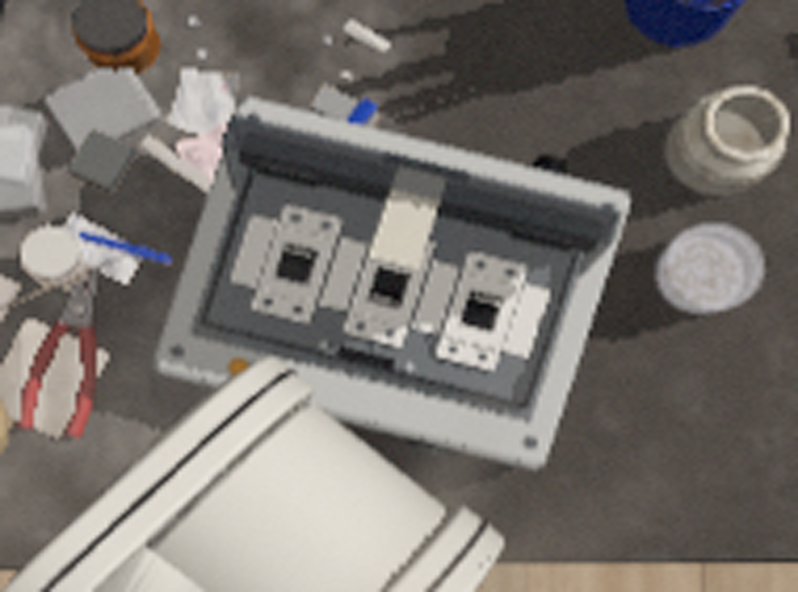

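```bash
python3 - <<'E'
from h import *
a=cv2.imread('pics/scene2.png')[188:248,290:370]; b=cv2.imread('pics/top2.png')[170:235,285:365]
g=lambda i:cv2.convertScaleAbs(cv2.resize(i,(640,520),interpolation=cv2.INTER_CUBIC),alpha=1.6,beta=20)
cv2.imwrite('pics/a3.png',g(a));cv2.imwrite('pics/b3.png',g(b))
E
```

```text
(no output)
```

View pics/a3.png

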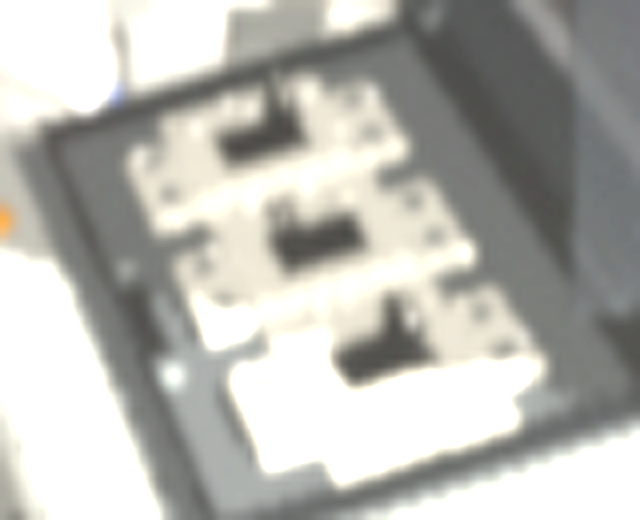

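View pics/b3.png

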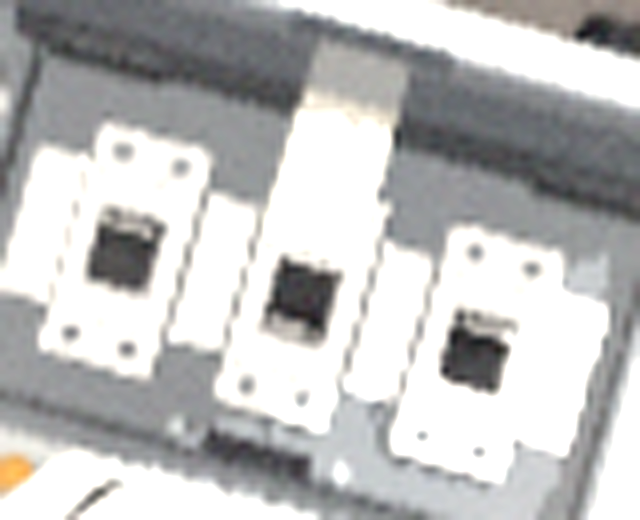

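```bash
python3 - <<'E'
from h import *
ct=bot.get_calibration('top');cs=bot.get_calibration('scene')
for nm,a,b in [('M',(283,203),(293,330)),('L',(272,85),(132,215)),('R',(398,300),(490,320))]:
    pt=np.array(b)/8+[285,170]; ps=np.array(a)/[8,8.667]+[290,188]
    o1,d1=ray(ct,pt);o2,d2=ray(cs,ps)
    A=np.c_[d1,-d2];s=np.linalg.lstsq(A,o2-o1,rcond=None)[0]
    x1=o1+d1*s[0];x2=o2+d2*s[1]; print(nm,w2box((x1+x2)/2),np.linalg.norm(x1-x2),w2box(atz(ct,pt,.088)))
X=np.load('top2.npy');c=ct
for b in [(300,390),(245,390),(330,390),(310,310)]:
    u,v=np.array(b)/8+[285,170]; dd=X[int(v),int(u)]; o,d=ray(ct,(u,v)); print(b,w2box(o+d*dd/ (c['R']@d)[2]))
E
```

```text
M [-0.01350214 -0.00185928  0.08748095] 0.004128844865797378 [-0.01560394 -0.00144223  0.088     ]
L [0.00324206 0.05490177 0.08974119] 0.0026502007488071844 [0.00481079 0.05476614 0.088     ]
R [ 0.00260283 -0.05739095  0.08931529] 0.0013871656350082635 [ 0.00347905 -0.05761114  0.088     ]
(300, 390) [-0.0303837  -0.00826438  0.06885884]
(245, 390) [-0.03509695  0.00787787  0.07007637]
(330, 390) [-0.02797282 -0.01708033  0.06967273]
(310, 310) [-0.00678845 -0.00463143  0.07616824]
```

```bash
python3 -m inch '[[0,0.7,0.2,0,0,0,1],[0,0.9,0.2,0,0,0,1],[0,0.9,0.2,0,0,0,1],[0,0.9,0.3,0,0,0,1],[0,0.8,0.5,0,0,0,1],[-0.05,0.5,0.6,0,0,0,1],[-0.02,0.15,0.5,0,0,0,1],[0,0,0.3,0,0,0,1]]';python3 -m inch '[[0,0,0.3,0,0,0,1],[0,0,0.2,0,0,0,1],[0,0,0.1,0,0,0,1],[0,0,0,0,0,0,1],[0,0,0,0,0,0,1],[0,0,0,0,0,0,1],[0,0,0,0,0,0,1],[0,0,0,0,0,0,1]]'
python3 - <<'E'
from h import *
need([-.036,-.001,.0805])
p,d=bot.camera('scene'); cv2.imwrite('pics/s4.png',cv2.resize(p[140:260,260:400],None,fx=5,fy=5,interpolation=2))
E
```

```text
clock: 8.3
eef_pos: [0.4225, -0.317, 0.0972]
tool_rot: [0.801, 0.599, -0.0, -0.001]
ft_force: [-0.3, -0.0, 0.7]
grip_width: -0.0001
clock: 9.1
eef_pos: [0.4232, -0.3176, 0.084]
tool_rot: [0.801, 0.599, 0.0, 0.0]
ft_force: [0.9, -0.1, 0.3]
grip_width: 0.0005
t 9.1 box [-0.0392 -0.0012  0.084 ] F [0.9 0.1 0.3] grip 0.0005
turn needed (units) [0.0001 0.     0.0001] j [-0.64  0.41 -0.16  1.    0.   -0.36]
shift units [0.01 0.13 0.14]
```

View pics/s4.png

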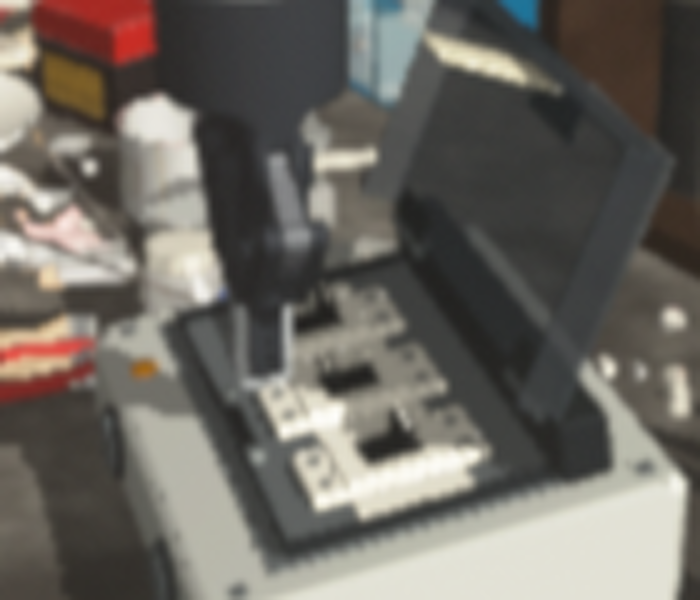

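```bash
python3 -m inch '[[0,0,0.12,0,0,0,1],[0,0.1,0,0,0,0,1],[0,0.15,0,0,0,0,1],[0,0.15,-0.01,0,0,0,1],[0,0.15,-0.01,0,0,0,1],[0,0.15,-0.02,0,0,0,1],[0,0.15,-0.02,0,0,0,1],[0,0.1,-0.02,0,0,0,1]]'
python3 - <<'E'
from h import *
need([-.011,-.001,.083])
E
```

```text
clock: 9.95
eef_pos: [0.4466, -0.3245, 0.0829]
tool_rot: [0.801, 0.599, 0.0, 0.0]
ft_force: [0.3, 0.4, 0.7]
grip_width: 0.0001
t 9.95 box [-0.0147 -0.0011  0.0829] F [0.2 0.4 0.7] grip 0.0001
turn needed (units) [ 0.0004 -0.      0.0001] j [-0.63  0.45 -0.1   1.02  0.   -0.34]
shift units [ 0.    0.15 -0.  ]
```

```bash
python3 -m inch '[[0,0.06,0,0,0,0,1],[0,0.06,0,0,0,0,1],[0,0.06,0,0,0,0,1],[0,0,0,0,0,0,1],[0,0,0,0,0,0,1],[0,0,0,0,0,0,1],[0,0,0,0,0,0,1],[0,0,0,0,0,0,1]]'
python3 - <<'E'
from h import *
st()
p,d=bot.camera('scene'); cv2.imwrite('pics/s5.png',cv2.resize(p[180:250,280:370],None,fx=8,fy=8,interpolation=2))
E
```

```text
clock: 10.75
eef_pos: [0.4501, -0.3255, 0.0828]
tool_rot: [0.801, 0.599, -0.0, 0.0]
ft_force: [-0.3, -0.7, 0.1]
grip_width: 0.0001
t 10.75 box [-0.0112 -0.0012  0.0828] F [-0.1 -0.8  0.1] grip 0.0001
turn needed (units) [0.     0.     0.0001] j [-0.63  0.45 -0.09  1.03 -0.   -0.34]
```

View pics/s5.png

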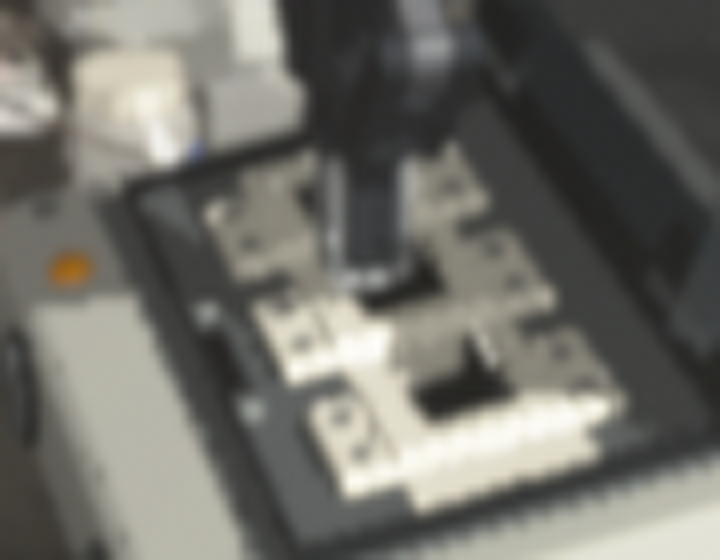

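Likely snapped over; press on until the stop is felt.

```bash
python3 -m inch '[[0,0.06,0,0,0,0,1],[0,0.06,0,0,0,0,1],[0,0.04,0,0,0,0,1],[0,0,0,0,0,0,1],[0,0,0,0,0,0,1],[0,0,0,0,0,0,1],[0,0,0,0,0,0,1],[0,0,0,0,0,0,1]]'
python3 - <<'E'
from h import *
st()
E
```

```text
clock: 11.6
eef_pos: [0.4518, -0.326, 0.0827]
tool_rot: [0.801, 0.599, -0.001, -0.002]
ft_force: [-6.1, 1.5, 4.4]
grip_width: -0.0003
t 11.6 box [-0.0094 -0.0011  0.0827] F [-6.3 -0.2  4.4] grip -0.0003
turn needed (units) [-0.0014 -0.     -0.0001] j [-0.62  0.46 -0.08  1.03 -0.   -0.34]
```

```bash
python3 -m inch '[[0,-0.3,0,0,0,0,1],[0,-0.5,-0.3,0,0,0,1],[0,-0.7,-0.8,0,0,0,1],[0,-0.9,-0.9,0,0,0,1],[0,-0.9,-1,0,0,0,1],[0,-0.9,-1,0,0,0,1],[0,-0.6,-0.7,0,0,0,1],[0,0,0,0,0,0,1]]'
python3 - <<'E'
from h import *
st()
p,d=bot.camera('scene'); q,d=bot.camera('top')
g=lambda i:cv2.convertScaleAbs(cv2.resize(i,(400,325),interpolation=cv2.INTER_CUBIC),alpha=1.6,beta=20)
cv2.imwrite('pics/c6.png',np.hstack([g(p[188:248,290:370]),g(q[170:235,285:365])]))
E
```

```text
clock: 12.4
eef_pos: [0.3384, -0.2932, 0.2036]
tool_rot: [0.801, 0.598, 0.001, 0.003]
ft_force: [0.7, -0.2, 0.1]
grip_width: -0.0001
t 12.4 box [-0.1274 -0.0018  0.2036] F [0.7 0.1 0.1] grip -0.0001
turn needed (units) [ 0.0018  0.0008 -0.0003] j [-0.71  0.15 -0.18  1.23  0.   -0.43]
```

View pics/c6.png

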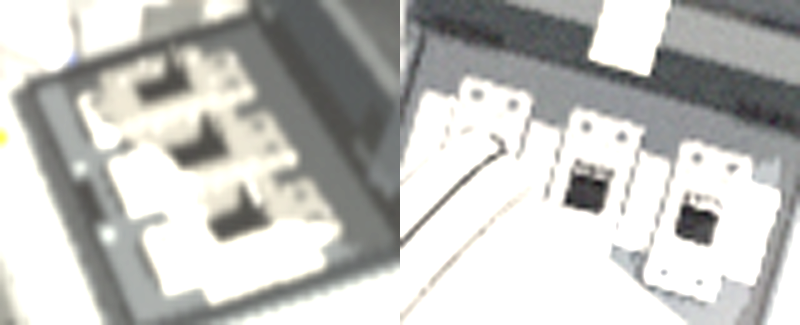

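```bash
python3 -m inch '[[0.05,0,-0.8,0,0,0,1],[0,0.2,-0.8,0,0,0,1],[0,0.6,-0.1,0,0,0,1],[0,1,0,0,0,0,1],[0,1,0,0,0,0,1],[0,1,0,0,0,0,1],[0,1,0,0,0,0,1],[0,1,0,0,0,0,1]]'
python3 - <<'E'
from h import *
need([.125,0,.245])
E
```

```text
clock: 13.3
eef_pos: [0.4796, -0.3324, 0.2407]
tool_rot: [0.801, 0.599, -0.0, -0.001]
ft_force: [0.4, -0.3, -0.2]
grip_width: 0.0001
t 13.3 box [0.0191 0.0006 0.2407] F [ 0.5 -0.1 -0.2] grip 0.0001
turn needed (units) [-0.0007 -0.0003  0.0003] j [-0.61  0.41  0.27  1.43  0.   -0.32]
shift units [-0.03  4.24 -0.18]
```

```bash
python3 -m inch '[[0,0.7,0,0,0,0,1],[0,0.8,0,0,0,0,1],[0,0.8,0,0,0,0,1],[0,0.7,0,0,0,0,1],[0,0.6,0,0,0,0,1],[0,0.4,0,0,0,0,1],[0,0,0,0,0,0,1],[0,0,0,0,0,0,1]]'
python3 - <<'E'
from h import *
need([.125,0,.18])
E
```

```text
clock: 14.1
eef_pos: [0.5742, -0.3604, 0.2408]
tool_rot: [0.801, 0.599, -0.001, -0.001]
ft_force: [-1.3, -0.2, 0.5]
grip_width: 0.0001
t 14.1 box [0.1177 0.0005 0.2408] F [-1.2 -0.5  0.5] grip 0.0001
turn needed (units) [-0.0009 -0.0002  0.0003] j [-0.56  0.62  0.61  1.56  0.   -0.27]
shift units [-0.02  0.3   2.43]
```

```bash
python3 -m inch '[[0,0.25,0.3,0,0,0,1],[0,0,0.5,0,0,0,1],[0,0,0.5,0,0,0,1],[0,0,0.5,0,0,0,1],[0,0,0.4,0,0,0,1],[0,0,0.2,0,0,0,1],[0,0,0,0,0,0,1],[0,0,0,0,0,0,1]]'
python3 - <<'E'
from h import *
need([.06,0,.185])
p,d=bot.camera('scene'); cv2.imwrite('pics/s7.png',cv2.resize(p[100:260,230:430],None,fx=3.7,fy=3.7,interpolation=2))
E
```

```text
clock: 14.9
eef_pos: [0.5804, -0.3628, 0.1833]
tool_rot: [0.801, 0.599, 0.0, 0.0]
ft_force: [0.6, 0.3, 0.2]
grip_width: -0.0
t 14.9 box [1.243e-01 1.000e-04 1.833e-01] F [0.5 0.5 0.2] grip -0.0
turn needed (units) [0.0002 0.0001 0.0001] j [-0.56  0.64  0.5   1.43 -0.   -0.27]
shift units [-0.   -2.57 -0.07]
```

View pics/s7.png

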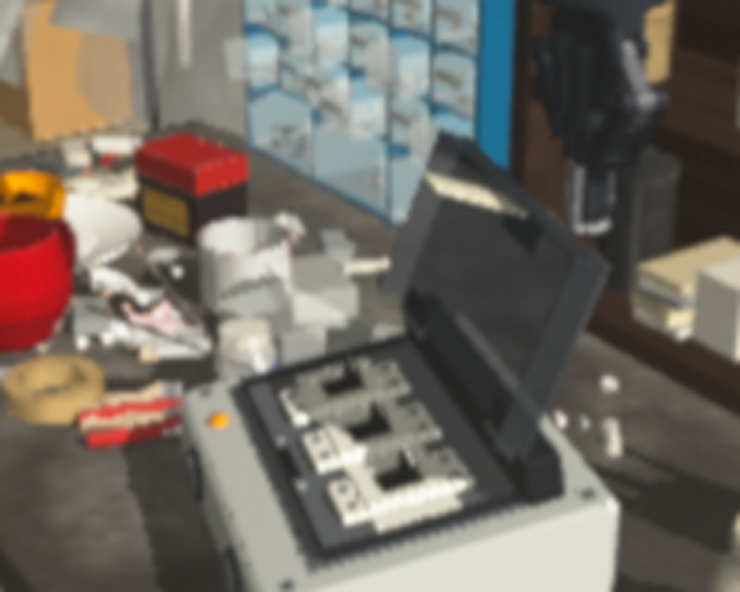

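```bash
python3 -m inch '[[0,-0.3,0,0,0,0,1],[0,-0.35,0,0,0,0,1],[0,-0.35,0,0,0,0,1],[0,-0.35,0,0,0,0,1],[0,-0.35,0,0,0,0,1],[0,-0.35,-0.02,0,0,0,1],[0,-0.3,-0.02,0,0,0,1],[0,-0.2,-0.02,0,0,0,1]]'
python3 - <<'E'
from h import *
need([.038,0,.185])
p,d=bot.camera('scene'); cv2.imwrite('pics/s8.png',cv2.resize(p[100:260,230:430],None,fx=3.7,fy=3.7,interpolation=2))
E
```

```text
clock: 15.75
eef_pos: [0.5188, -0.3445, 0.1851]
tool_rot: [0.801, 0.599, 0.0, 0.001]
ft_force: [3.0, 0.0, 0.9]
grip_width: -0.0001
t 15.75 box [6.010e-02 1.000e-04 1.851e-01] F [2.9 0.8 0.9] grip -0.0001
turn needed (units) [0.0005 0.0001 0.0001] j [-0.59  0.51  0.28  1.34  0.   -0.3 ]
shift units [-0.   -0.88  0.  ]
```

View pics/s8.png

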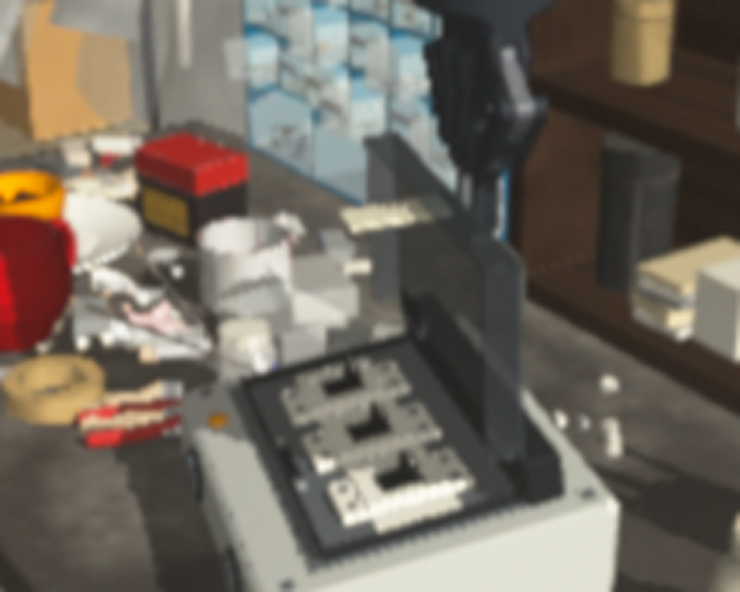

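```bash
python3 -m inch '[[0,-0.3,0,0,0,0,1],[0,-0.3,0,0,0,0,1],[0,-0.28,0.02,0,0,0,1],[0,-0.3,0.1,0,0,0,1],[0,-0.28,0.12,0,0,0,1],[0,-0.26,0.14,0,0,0,1],[0,-0.25,0.16,0,0,0,1],[0,-0.24,0.18,0,0,0,1]]'
python3 - <<'E'
from h import *
need([-.02,0,.149])
E
```

```text
clock: 16.6
eef_pos: [0.4656, -0.3285, 0.1662]
tool_rot: [0.801, 0.599, 0.0, -0.0]
ft_force: [3.4, 0.4, 1.1]
grip_width: 0.0001
t 16.6 box [0.0046 0.0004 0.1662] F [3.2 1.4 1.1] grip 0.0001
turn needed (units) [ 0.0001 -0.0001  0.0001] j [-0.61  0.41  0.08  1.23  0.   -0.33]
shift units [-0.02 -0.99  0.69]
```

```bash
python3 -m inch '[[0,-0.25,0.17,0,0,0,1],[0,-0.25,0.17,0,0,0,1],[0,-0.25,0.18,0,0,0,1],[0,-0.24,0.2,0,0,0,1],[0,-0.19,0.27,0,0,0,1],[0,-0.19,0.27,0,0,0,1],[0,-0.18,0.27,0,0,0,1],[0,-0.16,0.2,0,0,0,1]]'
python3 - <<'E'
from h import *
need([-.047,0,.104])
p,d=bot.camera('scene'); cv2.imwrite('pics/s9.png',cv2.resize(p[100:260,230:430],None,fx=3.7,fy=3.7,interpolation=2))
E
```

```text
clock: 17.4
eef_pos: [0.4243, -0.3166, 0.1223]
tool_rot: [0.801, 0.599, -0.0, -0.0]
ft_force: [1.8, -2.0, 2.3]
grip_width: 0.0
t 17.4 box [-3.840e-02  1.000e-04  1.223e-01] F [ 2.3 -1.4  2.3] grip 0.0
turn needed (units) [-0.0003 -0.      0.    ] j [-0.64  0.37 -0.11  1.09 -0.   -0.35]
shift units [-0.01 -0.34  0.73]
```

View pics/s9.png

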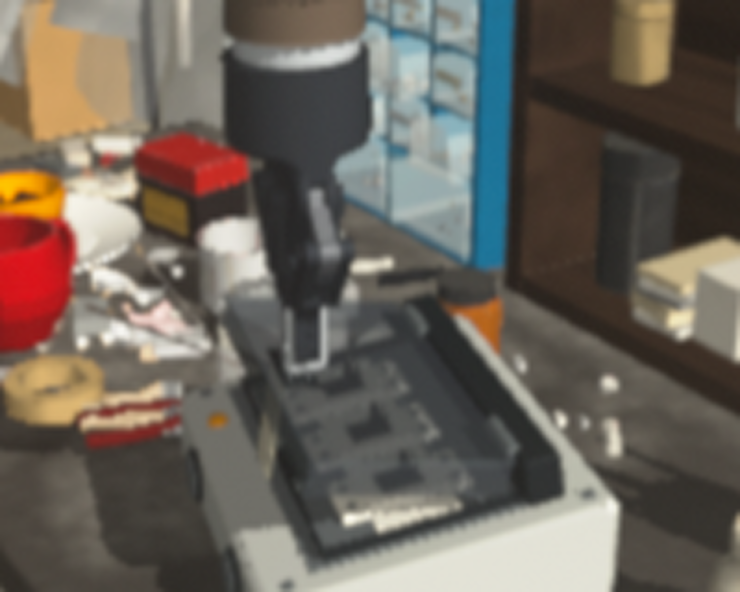

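```bash
python3 -m inch '[[0,-0.15,0.25,0,0,0,1],[0,-0.15,0.25,0,0,0,1],[0,-0.08,0.25,0,0,0,1],[0,0,0.25,0,0,0,1],[0,0,0.2,0,0,0,1],[0,0,0.15,0,0,0,1],[0,0,0.1,0,0,0,1],[0,0,0.05,0,0,0,1]]'
python3 - <<'E'
from h import *
need([-.047,0,.082])
E
```

```text
clock: 18.25
eef_pos: [0.4158, -0.3141, 0.0852]
tool_rot: [0.801, 0.599, -0.0, -0.0]
ft_force: [2.3, -0.6, 7.0]
grip_width: 0.0002
t 18.25 box [-0.0473  0.0001  0.0852] F [2.3 0.1 7. ] grip 0.0002
turn needed (units) [-0.0002  0.      0.0001] j [-0.65  0.39 -0.18  1.   -0.   -0.36]
shift units [-0.    0.01  0.13]
```

```bash
python3 -m inch '[[0,0,0.06,0,0,0,1],[0,0,0.06,0,0,0,1],[0,0,0.03,0,0,0,1],[0,0,0,0,0,0,1],[0,0,0,0,0,0,1],[0,0,0,0,0,0,1],[0,0,0,0,0,0,1],[0,0,0,0,0,0,1]]'
python3 - <<'E'
from h import *
st()
E
```

```text
clock: 19.05
eef_pos: [0.4161, -0.3143, 0.0838]
tool_rot: [0.801, 0.599, 0.0, 0.001]
ft_force: [-0.8, 2.9, 15.7]
grip_width: 0.0001
t 19.05 box [-0.0469  0.      0.0838] F [-1.6  2.6 15.7] grip 0.0001
turn needed (units) [0.0005 0.0002 0.0001] j [-0.65  0.39 -0.19  0.99 -0.   -0.36]
```

```bash
python3 -m inch '[[0,0,-0.2,0,0,0,1],[0,0,-0.3,0,0,0,1],[0,0,-0.3,0,0,0,1],[0,0,-0.4,0,0,0,1],[0,0,0,0,0,0,1],[0,0,0,0,0,0,1],[0,0,0,0,0,0,1],[0,0,0,0,0,0,1]]'
python3 - <<'E'
from h import *
st()
p,d=bot.camera('scene'); cv2.imwrite('pics/s10.png',cv2.resize(p[100:260,230:430],None,fx=3.7,fy=3.7,interpolation=2))
E
```

```text
clock: 19.85
eef_pos: [0.4156, -0.3139, 0.1113]
tool_rot: [0.801, 0.599, -0.0, -0.001]
ft_force: [1.0, 0.1, -0.3]
grip_width: -0.0
t 19.85 box [-0.0475  0.0003  0.1113] F [ 0.9  0.4 -0.3] grip -0.0
turn needed (units) [-0.0004 -0.0001  0.0001] j [-0.65  0.37 -0.15  1.06 -0.   -0.36]
```

View pics/s10.png

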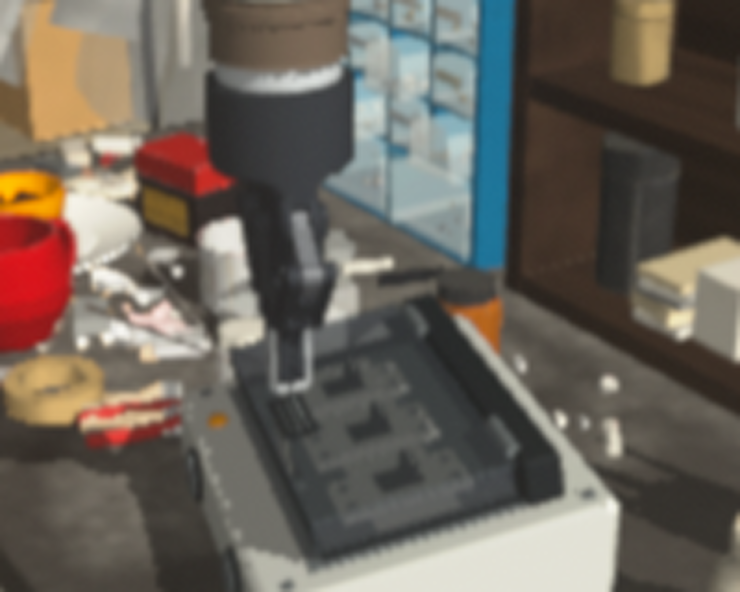

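Latched. I'll back away and check that it stays shut.

```bash
python3 -m inch '[[0,-0.5,-0.6,0,0,0,1],[0,-0.8,-0.8,0,0,0,1],[0,-0.8,-0.8,0,0,0,1],[0,-0.8,-0.8,0,0,0,1],[0,-0.8,-0.4,0,0,0,1],[0,-0.5,0,0,0,0,1],[0,0,0,0,0,0,1],[0,0,0,0,0,0,1]]'; python3 -m inch '[[0,0,0,0,0,0,1],[0,0,0,0,0,0,1],[0,0,0,0,0,0,1],[0,0,0,0,0,0,1],[0,0,0,0,0,0,1],[0,0,0,0,0,0,1],[0,0,0,0,0,0,1],[0,0,0,0,0,0,1]]'
python3 - <<'E'
from h import *
st()
p,d=bot.camera('scene'); q,dt=bot.camera('top')
g=lambda i:cv2.resize(i,(400,400),interpolation=cv2.INTER_CUBIC)
cv2.imwrite('pics/c11.png',np.hstack([g(p[160:300,290:430]),g(q[130:270,280:420])]))
a=g(p[188:248,290:370]); cv2.imwrite('pics/l11.png',cv2.convertScaleAbs(cv2.resize(p[188:248,290:370],(640,480),interpolation=2),alpha=2.5,beta=10))
E
```

```text
clock: 20.7
eef_pos: [0.3153, -0.2844, 0.1962]
tool_rot: [0.801, 0.599, 0.0, -0.0]
ft_force: [0.3, -0.2, -0.4]
grip_width: 0.0001
clock: 21.5
eef_pos: [0.3152, -0.2844, 0.1969]
tool_rot: [0.801, 0.599, 0.0, 0.0]
ft_force: [-0.4, 0.1, -0.6]
grip_width: -0.0002
t 21.5 box [-1.521e-01  1.000e-04  1.969e-01] F [-0.4 -0.  -0.6] grip -0.0002
turn needed (units) [0.     0.     0.0001] j [-0.73  0.11 -0.25  1.21 -0.   -0.45]
```

View pics/c11.png

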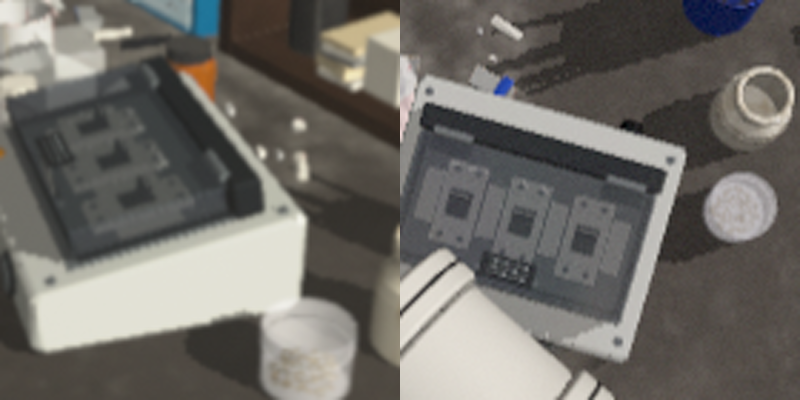

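View pics/l11.png

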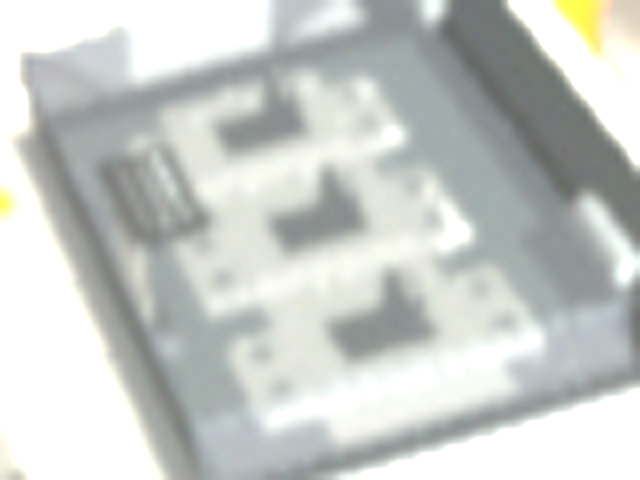

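The cover is shut and all three levers lean to the rear. The jar and bead box look unmoved, and the arm is clear.

```bash
python3 -c "
from workcell import bot
print(bot.job_done())"
```

```text
the job is handed in; nothing more can be done
None
```

The job is done and handed in at about 21.6 s on the robot's clock, against the 54 s limit.

- **Opening:** I pressed the pad and backed off to the front, and the cover swung wide open.
- **Lever:** The middle breaker was the tripped one. I pushed its lever to the rear until it hit its stop, at about 6 N.
- **Closing:** I reached behind the cover, swung it down and pressed the pad to its stop, at about 16 N. That is above the 10 N you called ample, but far below the force limits.

**Last checks:** About 1.6 s after release the cover was still shut, with all three levers leaning to the rear and the arm touching nothing. The jar and bead box looked unmoved. The pliers were outside that last picture, but they looked unmoved in the scene picture about 1.7 s earlier and the arm never went near them. No check failed. My first position estimate for the box was about 3 mm off sideways, and I corrected it from the wrist camera before touching anything.

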